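Set and lock the margin knob of a binding machine

ROBOT

A 6-joint arm with a two-finger parallel gripper is mounted at the origin on the work surface. World frame = base frame: x ahead of the robot, y to its left, z up, the work surface at z = 0. Lengths are in mm, angles in rad, forces in N, time in s.
With the tool pointing down it reaches from about 325 to 875 mm from the base axis. Payload 4.4 kg.
Tool frame: the origin (TCP) lies at the centre of the arm's flange, where the gripper is bolted on; the fingertips stand 173 mm ahead of it and the grasp point (between the pads) lies 155 mm ahead of it; z points along the fingers, y is the line along which they close (so a half turn about z gives the same grasp; the last joint's range is limited). The gripper opens to 85 mm and grips with 20 to 120 N. Pads are 22 mm wide; open, the fingers measure 114 mm over their backs; the gripper's body (76 mm by 85 mm) begins 54 mm behind the grasp point. The pads swing forward as they close: fully open they stand 13 mm farther back than shut.
Start: joints at [-1.403, 0.207, 1.542, -0, 1.393, -0.15], TCP at [180.208, -546.034, 404.682] pointing down, gripper open.
Joint ranges: [-2.73, 2.73], [-0.86, 2.22], [0.23, 2.46], [-1.11, 4.25], [0.08, 2.63], [-2.82, 2.82]. Speed limits (rad/s): [2.79, 2.79, 3.14, 3.14, 3.14, 3.14].

INTERFACE

Orientations are given as [roll, pitch, yaw] about the fixed x, y, z axes, in that order (R = Rz(yaw) Ry(pitch) Rx(roll)).
In Python, from rig import arm gives the robot as it stands. The module is installed in compiled form; this text tells all that it offers.
- The arm moves only by the tool step_arm, never from a script. Its argument "steps" is text: rows parted by semicolons, each of 7 numbers parted by spaces: the closure in counts, from 0 (fully open) to 255 (shut), then the shift along the tool's x, y, z in mm, then the turn, a rotation vector about the tool's x, y, z in degrees. In form: jaw x y z wx wy wz; .... A call has 1 to 5 rows; each row is the pose to reach, as a shift and turn from the pose commanded when the call began, along the tool's axes at that moment; what a row does not reach only later rows make up. A row lasts 1/10 s, in which the tool goes at most 50 mm and 8.59 degrees, less where a joint would pass 70% of its speed; a pose out of reach is approached as far as the arm can. A call with a gripper value outside its range is refused whole. The fingers move at their own pace and stop on an object; "squeeze" is the grip in N (left out, the last holds). Time passes only in rows, so rows that repeat a pose let the fingers close. It gives the time, the measured TCP pose, the force, the opening and the grip force at its end, in the units of the state.
- arm.get_state(): the state, without advancing time (a new reading comes with each control period).
- arm.capture(name): name is "side" or "top"; returns a dict with "pixels" (384x512x3 uint8, red, green, blue), "fx", "fy", "cx", "cy" (pixels), "T" (4x4, takes a point from camera to world coordinates). Camera axes: x right, y down, z forward; pixel columns grow to the right and rows downward; lengths in mm; the calibration is good to about 2 mm. A picture is of the moment at which its call begins. There is no depth.
- arm.sign_off(): hands the job in; it is judged then, once.
The state is a dict: "clock": time; "joint_pos": joint angles; "qd": joint speeds; "joint_torque": joint torques, N m; "ee_pos": TCP position; "orientation": TCP orientation; "wrist_force": force on the tool from outside, world axes, zero at the start; "ft_torque": the same for the moment, N m; "opening": finger opening in mm; "grasp_force": force on a finger pad.
Only numpy, scipy, OpenCV 4.12 (cv2) and the standard library are available. Lean on these libraries where they do the work, as an engineer would, in place of code of your own. Each camera call takes 0.05 s, during which the arm holds its last target. There are 200 camera calls.

TASK

On the comb binding machine, turn the black pointer knob until its nose points at the longest mark of its scale (thickest book), then pull it straight up until it stands fully out, which locks it there. It comes out only where its lug meets a notch, up to about 10 degrees to one side of the mark or the other: if it does not rise, never force it, but rock it slowly about the mark under light pulls until it slips out. Let go of it, and leave everything else on the desk and the machine where it is.

Things in the scene. Friction and masses are not known exactly. Their poses are not given: they have to be found in the camera images.
- machine: comb binding machine, fixed; origin: centre of underside; x to its rear, y to its left end, z up. 300 (x) by 400 (y) mm. Front deck (x -145 to -10 mm) 60 mm high, steel comb fingers on it to 82 mm; pale punch housing (x -10 to 145) 125 mm high. Lever at the right end (y -213), leaning back, to 238 mm high. Margin knob on the housing's top, axis vertical at x 67, y 125 mm, nothing tall within 80 mm
- scale (a point): on the knob's axis, on top of the flat aluminium scale plate round the knob, 126.5 mm above the desk; axes as the machine's. Plate 106 mm across. Five black marks 40 degrees apart start 33 mm from the axis; seen from above their lengths fall clockwise: 16, 12, 9, 6.5, 4.5 mm. The longest lies 165 degrees counter-clockwise from the machine's x, so towards its front and slightly left
- knob_cap: the margin knob, black plastic: round skirt 54 mm across, 6.5 mm thick; on it a bar 16 mm wide with flat parallel sides, 46 mm long, standing 28 mm above the skirt. One end of the bar is pointed (nose, 24 mm from the axis), the other square; white line on top from the axis to the nose. Origin on the axis at the skirt's underside, 127.5 mm above the desk when pushed in; x to the nose, z up
- lock_plate: notched steel plate hidden in the machine under the knob; origin on the knob's axis. The notches all lie off their marks by one unknown angle, up to 10 degrees either way. The knob's lug starts 1 mm below the plate: off a notch the knob is stopped after 1 to 2 mm, at a notch it rises 8 mm. The lug enters only within about 1.5 degrees of the notch's middle. Over 25 N of lug on plate damages it
- mark (a point): inner end of the longest mark, 33 mm from the knob's axis, 127 mm above the desk
- knob_top (a point): centre of the bar's top, on the knob's axis; 162 mm above the desk when pushed in, 170 mm when fully out
- knob_nose (a point): tip of the bar's nose at the top of the bar, 24 mm from the axis
- knob_turn (a joint): angle of the knob in rad, counter-clockwise positive seen from above; 0 when the nose points exactly at the longest mark. Starts between -1.75 and -0.5; end stops at -2.9 and 0.6. Stays where it is left; takes about 0.08 N m to turn
- knob_pull (a joint): how far the knob is pulled up, in m: 0 pushed in (at the start), 0.008 fully out against its stop. An O-ring drags with 3 N both ways, so the knob stays where it is left; a pull of 7 to 11 N is enough to draw it out at a notch
- clip_tin: round aluminium tin, 67 mm across, 48 mm high, loose on top of the punch housing to the right of the scale plate; origin: centre of underside
- mug: white mug, 82 mm across, 92 mm high, on the desk to the left; origin: centre of underside
- book: hardback book lying on the desk to the left, 158 x 222 x 32 mm; origin: centre of underside
- stapler: black and steel stapler on the desk to the right, 145 x 36 x 60 mm; origin: centre of underside

How it is judged (in metres and radians):
On the way, in this order (a step that is already met when the one before it is completed fails the run):
1. the knob, still pushed in, points at the longest mark (within about 12 degrees) (value of joint knob_turn between -0.22 and 0.22 rad and value of joint knob_pull below 0.003 m), for 0.1 s.
2. the knob is pulled out at that mark (at least 6 of its 8 mm) (value of joint knob_turn between -0.22 and 0.22 rad and value of joint knob_pull above 0.006 m), for 0.2 s.
At the end, for the whole second after the job is handed in: the knob points at the longest mark within about 12 degrees (0.22 rad), stands pulled out by at least 6 of its 8 mm, is at rest and let go (all of step 2 and linear speed of knob_cap below 0.01 m/s); the robot touches nothing.
It fails at once if the knob is forced: more than 25 N between its lug and the lock plate (contact force between knob_cap and lock_plate above 25 N).
It fails at once if the clip tin is moved by more than 15 mm (distance of clip_tin from where it was at the start of the episode above 0.015 m).
It fails at once if the mug is moved by more than 15 mm (distance of mug from where it was at the start of the episode above 0.015 m).
It fails at once if the book is moved by more than 15 mm (distance of book from where it was at the start of the episode above 0.015 m).
It fails at once if the stapler is moved by more than 15 mm (distance of stapler from where it was at the start of the episode above 0.015 m).
It also fails if it takes over 58 s, if anything falls off the work surface, if the arm or the gripper's body presses on something with over 40 N, if the wrist force passes 120 N, or if a joint passes its speed limit or range.

## Working session

There is one attempt and no reset: what is moved stays moved. The work goes in short steps, Python scripts to look and compute and a tool call to move; the robot and the scene stay as the last step left them, time stands still between calls to the robot, and variables do not carry over. Pictures are saved under pics/ and viewed, at most 10 in all, crops included, and the job is handed in when it is done.

Besides the shell and the picture viewer there is one more tool, called after "Call:" in YAML: its name, and indented under it one key for each argument. step_arm: Moves the arm, as the interface text tells. Its arguments: {"type":"object","properties":{"steps":{"type":"string"},"squeeze":{"type":"number"}},"required":["steps"]}

```bash
mkdir -p pics
python3 - <<'E'
from rig import arm
import cv2,json,numpy as np
s=arm.get_state();print({k:np.round(v,3).tolist() for k,v in s.items()})
for n in("top","side"):
    c=arm.capture(n);cv2.imwrite(f"pics/{n}0.png",c["pixels"][:,:,::-1]);print(n,c["fx"],c["fy"],c["cx"],c["cy"],np.round(c["T"],3).tolist())
a=[cv2.imread(f"pics/{n}0.png") for n in("top","side")]
E
```

```text
{'clock': 0.0, 'joint_pos': [-1.403, 0.207, 1.543, -0.0, 1.393, -0.151], 'qd': [0.001, -0.001, 0.002, 0.001, 0.001, -0.0], 'joint_torque': [-0.001, -38.303, -29.16, -0.0, 0.011, -0.0], 'ee_pos': [180.139, -545.666, 403.506], 'orientation': [-3.139, -0.0, 0.319], 'wrist_force': [-0.38, 0.31, -0.396], 'ft_torque': [-0.022, -0.034, 0.021], 'grasp_force': 0.0, 'opening': 85.45}
top 396.57674580713416 396.57674580713416 250.79446045184667 191.5319237196946 [[-0.017, -0.997, 0.081, 415.622], [-1.0, 0.019, 0.022, -28.9], [-0.023, -0.08, -0.996, 1396.763], [0.0, 0.0, 0.0, 1.0]]
side 425.0118497890306 425.0118497890306 248.53876359065416 189.19141961206884 [[-0.838, -0.403, 0.368, 31.486], [-0.545, 0.619, -0.565, 714.489], [-0.0, -0.674, -0.739, 1089.49], [0.0, 0.0, 0.0, 1.0]]
```

View pics/top0.png

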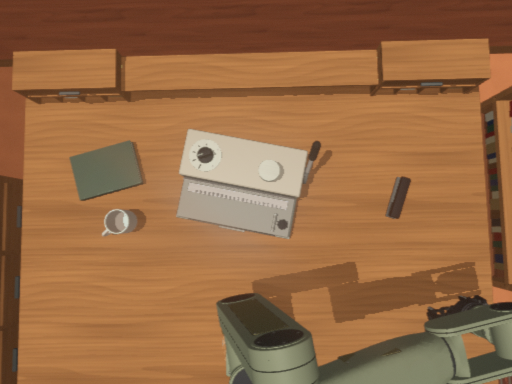

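View pics/side0.png

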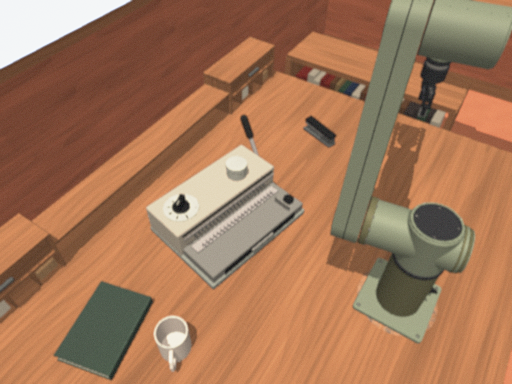

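Top view: knob and scale plate at about (205,155), tin at (270,170), housing corners about (187,131) and (307,152). The side view shows the knob at about (181,205). Next I'll zoom on the knob and measure the plate.

```bash
cat > h.py <<'E'
from rig import arm
import cv2,numpy as np
def ray(c,u,v,z):
    T=np.array(c["T"]);d=T[:3,:3]@[(u-c["cx"])/c["fx"],(v-c["cy"])/c["fy"],1];o=T[:3,3]
    return o+d*(z-o[2])/d[2]
def proj(c,p):
    T=np.array(c["T"]);q=T[:3,:3].T@(np.array(p)-T[:3,3]);return np.array([c["cx"]+c["fx"]*q[0]/q[2],c["cy"]+c["fy"]*q[1]/q[2]])
def rect(c,p0,half,z,n=560):
    "metric view of plane z around p0: up = world x, left = world y"
    w=[(p0[0]+half,p0[1]+half),(p0[0]+half,p0[1]-half),(p0[0]-half,p0[1]-half)]
    src=np.float32([proj(c,(*a,z)) for a in w]+[proj(c,(p0[0]-half,p0[1]+half,z))])
    H=cv2.getPerspectiveTransform(src,np.float32([[0,0],[n,0],[n,n],[0,n]]))
    return cv2.warpPerspective(c["pixels"][:,:,::-1],H,(n,n),flags=cv2.INTER_CUBIC)
E
python3 - <<'E'
from h import *
ims=[]
for n,uv in(("top",(205,155)),("side",(181,206))):
    c=arm.capture(n);p=c["pixels"].astype(int);m=((p.min(2)>165)&(p.max(2)-p.min(2)<28)).astype(np.uint8)
    m[:,:]*=(np.hypot(*(np.indices(m.shape)[::-1]-np.array(uv)[:,None,None]))<26)
    k=max(cv2.findContours(m,cv2.RETR_EXTERNAL,cv2.CHAIN_APPROX_NONE)[0],key=cv2.contourArea)
    e=cv2.fitEllipse(cv2.convexHull(k));q=ray(c,*e[0],126.5);print(n,e,q.round(1))
    ims.append(rect(c,q,40 if 0 else 62,126.5,400))
    if n=="top":
        h=[]
        pc=((p.max(2)-p.min(2)<60)&(p.min(2)>150)).astype(np.uint8)
        k=max(cv2.findContours(cv2.morphologyEx(pc,cv2.MORPH_CLOSE,np.ones((7,7))),0,1)[0],key=cv2.contourArea)
        b=cv2.boxPoints(cv2.minAreaRect(k));print(np.array([ray(c,*x,125)for x in b]).round(0).tolist())
cv2.imwrite("pics/k1.png",np.hstack(ims))
E
```

```text
top ((204.91876220703125, 154.97268676757812), (31.41591453552246, 31.819021224975586), 73.01551818847656) [640.6 146.  126.5]
[[512.0, 245.0, 125.0], [729.0, 203.0, 125.0], [646.0, -184.0, 125.0], [432.0, -137.0, 125.0]]
side ((177.52011108398438, 207.7021484375), (25.670122146606445, 29.053333282470703), 83.40367126464844) [646.4 153.9 126.5]
```

View pics/k1.png

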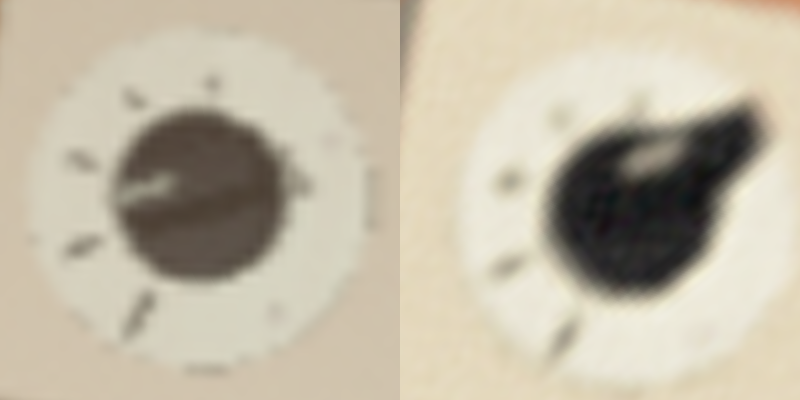

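The plate centre is at (640.6, 146), with a measured diameter of about 107 mm against 106 given. The longest mark is towards 153°, so machine yaw is about -12°, and the housing edge agrees. The nose points to roughly 110°. I'll refine the line and mark angles and work out the approach.

```bash
cat >> h.py <<'E'
from scipy.spatial.transform import Rotation as R
def delta(p,yaw):
    s=arm.get_state();R0=R.from_euler("xyz",s["orientation"])
    d=R0.inv().apply(np.array(p)-s["ee_pos"]);w=(R0.inv()*R.from_euler("xyz",[np.pi,0,np.radians(yaw)])).as_rotvec(degrees=True)
    print("t",s["clock"],"pos",np.round(s["ee_pos"],1),"rpy",np.degrees(s["orientation"]).round(2),"F",np.round(s["wrist_force"],1),"open",s["opening"],"grip",s["grasp_force"],"\n shift",d.round(1),"turn",w.round(2))
E
python3 - <<'E'
from h import *
c=arm.capture("top");P0=np.array([640.6,146])
for z,lo,hi,name in((162,0,25,"line"),(126.5,32,50,"marks")):
    im=cv2.cvtColor(rect(c,P0,60,z,600),cv2.COLOR_BGR2GRAY)
    y,x=np.indices(im.shape);X=(300-y)/5;Y=(300-x)/5;r=np.hypot(X,Y)
    m=(r>lo)&(r<hi)&((im>130) if name=="line" else (im<150))
    n,l,st,ce=cv2.connectedComponentsWithStats(m.astype(np.uint8))
    for i in range(1,n):
        if st[i,4]<60: continue
        q=np.c_[X[l==i],Y[l==i]];o=q.mean(0);v=np.linalg.svd(q-o,full_matrices=False)[2][0]
        print(name,st[i,4],"c",o.round(1),"bearing",np.degrees(np.arctan2(o[1],o[0])).round(1),"axis",np.degrees(np.arctan2(v[1],v[0])).round(1),"r",r[l==i].min().round(1),r[l==i].max().round(1))
delta([640,146,500],109)
E
```

```text
line 9468 c [ 9.2 11.8] bearing 51.9 axis 138.9 r 5.2 25.0
marks 210 c [-15.1  37.7] bearing 111.8 axis -69.1 r 38.4 42.6
marks 197 c [-32.   16.8] bearing 152.3 axis 146.3 r 34.2 38.5
marks 92 c [-37.2  19.8] bearing 152.0 axis 165.6 r 40.4 43.6
t 0.25 pos [ 180.2 -545.9  404.1] rpy [-1.7994e+02 -1.0000e-02  1.8270e+01] F [-0.1 -0.4 -0.4] open 85.70890984434072 grip 0.0 
 shift [ 653.5 -513.   -95.2] turn [-4.000e-02 -6.000e-02 -9.073e+01]
```

Call:
step_arm:
  steps: "0 0 0 -48 0 0 0; 0 30 -24 -95 0 0 0; 0 68 -54 -95 0 0 0; 0 106 -83 -95 0 0 0; 0 144 -113 -95 0 0 0"

```text
clock: 0.75
ee_pos: [281.0, -393.8, 500.5]
orientation: [3.14, -0.001, 0.318]
wrist_force: [1.2, -0.1, 0.2]
opening: 85.2
grasp_force: 0.0
```

Call:
step_arm:
  steps: "0 38 -30 0 0 0 0; 0 76 -60 0 0 0 0; 0 114 -90 0 0 0 0; 0 152 -120 0 0 0 0; 0 190 -150 0 0 0 0"

```text
clock: 1.25
ee_pos: [414.4, -191.3, 499.8]
orientation: [3.141, -0.0, 0.319]
wrist_force: [1.0, -0.3, 0.3]
opening: 85.0
grasp_force: 0.0
```

Call:
step_arm:
  steps: "0 38 -30 0 0 0 0; 0 76 -60 0 0 0 0; 0 114 -90 0 0 0 0; 0 152 -120 0 0 0 0; 0 190 -150 0 0 0 0"

```text
clock: 1.75
ee_pos: [547.9, 10.8, 499.7]
orientation: [3.141, -0.0, 0.319]
wrist_force: [0.4, -1.7, 0.7]
opening: 84.9
grasp_force: 0.0
```

Call:
step_arm:
  steps: "0 38 -30 0 0 0 0; 0 76 -60 0 0 0 0; 0 114 -90 0 0 0 0; 0 130 -100 0 0 0 0; 0 130 -100 0 0 0 0"

```text
clock: 2.25
ee_pos: [640.3, 147.1, 498.3]
orientation: [-3.141, 0.001, 0.323]
wrist_force: [-0.0, -0.5, 0.8]
opening: 85.2
grasp_force: 0.0
```

Call:
step_arm:
  steps: "0 0 0 0 0 0 -8; 0 0 0 0 0 0 -16; 0 0 0 0 0 0 -24; 0 0 0 0 0 0 -32; 0 0 0 0 0 0 -40"

```text
clock: 2.75
ee_pos: [638.9, 143.1, 499.7]
orientation: [-3.141, 0.001, 1.021]
wrist_force: [-0.2, -0.8, -0.2]
opening: 85.3
grasp_force: 0.0
```

Call:
step_arm:
  steps: "0 0 0 0 0 0 -8; 0 0 0 0 0 0 -16; 0 0 0 0 0 0 -24; 0 0 0 0 0 0 -32; 0 0 0 0 0 0 -40"

```text
clock: 3.25
ee_pos: [638.9, 143.1, 499.7]
orientation: [-3.141, 0.001, 1.719]
wrist_force: [0.4, 0.1, -0.3]
opening: 85.6
grasp_force: 0.0
```

Call:
step_arm:
  steps: "0 0 0 0 0 0 -8; 0 0 0 0 0 0 -11; 0 0 0 0 0 0 -11"

```text
clock: 3.55
ee_pos: [638.9, 143.3, 499.8]
orientation: [-3.141, 0.0, 1.905]
wrist_force: [0.8, 0.5, 0.3]
opening: 85.6
grasp_force: 0.0
```

Run:
```python
from h import *
delta([640.6,146,400],109)
c=arm.capture("side");u,v=181,205
cv2.imwrite("pics/s2.png",cv2.resize(c["pixels"][100:280,80:320,::-1],None,fx=3,fy=3,interpolation=cv2.INTER_CUBIC))
```

```text
t 3.55 pos [638.9 143.3 499.8] rpy [-1.7997e+02  2.0000e-02  1.0918e+02] F [0.8 0.5 0.3] open 85.5869935704385 grip 0.0 
 shift [ 2.1  2.5 99.8] turn [-0.03  0.02  0.18]
```

View pics/s2.png

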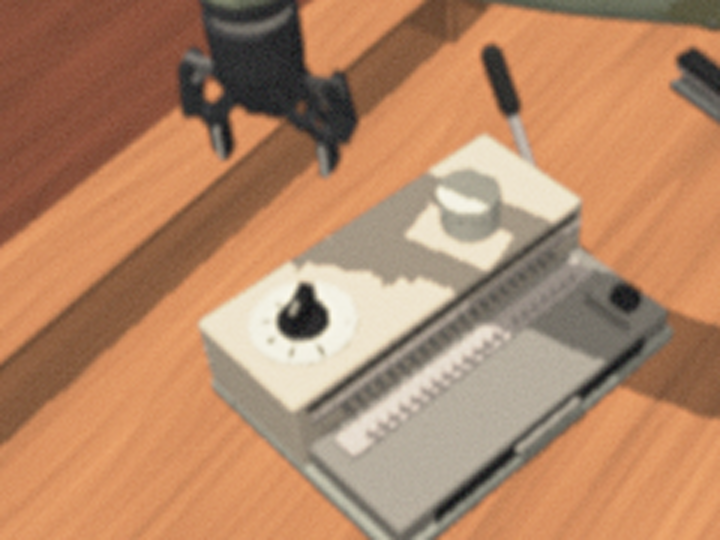

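The crop shows the open gripper above and behind the knob. The plate centre is at crop (302,318), which is side pixel (180.7,206). The fingers straddle front to back, as wanted for a nose at about 109°. I'll check with side rays, then descend partway.

Call:
step_arm:
  steps: "0 2 2.5 40 0 0 0; 0 2 2.5 80 0 0 0; 0 2 2.5 120 0 0 0; 0 2 2.5 140 0 0 0; 0 2 2.5 140 0 0 0"

```text
clock: 4.1
ee_pos: [639.3, 146.5, 354.6]
orientation: [-3.132, -0.002, 1.906]
wrist_force: [0.2, -0.6, 0.1]
opening: 85.6
grasp_force: 0.0
```

Run:
```python
from h import *
delta([640.6,146,312],109)
c=arm.capture("side");print(ray(c,180.7,206,126.5))
print("tcp axis px",proj(c,(640.6,146,162)))
cv2.imwrite("pics/s3.png",cv2.resize(c["pixels"][130:250,110:270,::-1],None,fx=5,fy=5,interpolation=cv2.INTER_CUBIC))
```

```text
t 4.1 pos [639.3 146.5 354.6] rpy [-1.7944e+02 -1.2000e-01  1.0918e+02] F [ 0.2 -0.6  0.1] open 85.5896752959916 grip 0.0 
 shift [-0.9  1.5 42.5] turn [-0.56 -0.12  0.18]
[642.74098673 143.70130628 126.5       ]
tcp axis px [179.32467459 198.90718481]
```

View pics/s3.png

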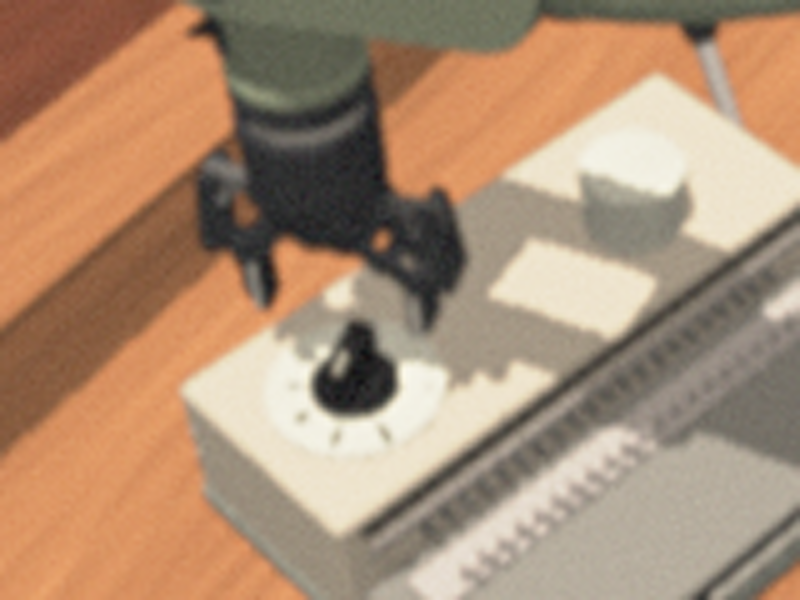

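The fingers straddle the knob, with tips at crop (262,295) and (422,320). The bar points towards the camera with its top near (352,335), and the tool axis projects to (346,344), so it is well centred. I'll go down and close gently.

Call:
step_arm:
  steps: "0 -1.5 1.5 20 0 0 0; 0 -1.5 1.5 35 0 0 0; 0 -1.5 1.5 42.5 0 0 0; 0 -1.5 1.5 42.5 0 0 0; 0 -1.5 1.5 42.5 0 0 0"

```text
clock: 4.65
ee_pos: [643.2, 146.3, 317.9]
orientation: [3.141, 0.0, 1.907]
wrist_force: [-0.4, -0.3, 0.9]
opening: 85.2
grasp_force: 0.0
```

Call:
step_arm:
  steps: "150 0 0 0 0 0 0; 150 0 0 0 0 0 0; 150 0 0 0 0 0 0; 150 0 0 0 0 0 0; 150 0 0 0 0 0 0"
  squeeze: 20

```text
clock: 5.15
ee_pos: [643.0, 146.3, 317.3]
orientation: [3.141, 0.0, 1.907]
wrist_force: [-0.5, -0.1, 0.2]
opening: 35.2
grasp_force: 0.0
```

Call:
step_arm:
  steps: "150 0 -2 5 0 0 0; 150 0 -2 5 0 0 0; 255 0 -2 5 0 0 0; 255 0 -2 5 0 0 0; 255 0 -2 5 0 0 0"
  squeeze: 20

```text
clock: 5.65
ee_pos: [641.4, 145.7, 312.1]
orientation: [3.14, -0.0, 1.907]
wrist_force: [1.6, 0.6, -2.0]
opening: 15.6
grasp_force: 23.4
```

Call:
step_arm:
  steps: "255 0 0 0 0 0 0; 255 0 0 0 0 0 0"
  squeeze: 20

```text
clock: 5.85
ee_pos: [641.4, 145.7, 312.1]
orientation: [3.141, -0.0, 1.907]
wrist_force: [2.8, 1.1, -2.4]
opening: 15.4
grasp_force: 23.3
```

Run:
```python
from h import *
delta([640.6,146,312],109);s=arm.get_state();print(s["ft_torque"])
```

```text
t 5.85 pos [641.4 145.7 312.1] rpy [179.94  -0.   109.27] F [ 2.8  1.1 -2.4] open 15.427155006562993 grip 23.281217515468597 
 shift [ 0.5 -0.6  0.1] turn [ 0.06 -0.    0.27]
[ 0.23634622 -0.51248117 -0.02588805]
```

The knob is gripped at 15.4 mm (bar 16 mm) with low side force. Next I'll turn about 43.5° counter-clockwise to the mark.

Call:
step_arm:
  steps: "255 0 0 0 0 0 -4; 255 0 0 0 0 0 -10; 255 0 0 0 0 0 -16; 255 0 0 0 0 0 -22; 255 0 0 0 0 0 -22"
  squeeze: 40

```text
clock: 6.35
ee_pos: [641.2, 145.6, 312.2]
orientation: [3.141, 0.0, 2.291]
wrist_force: [2.4, 1.1, -1.9]
opening: 15.1
grasp_force: 45.2
```

Call:
step_arm:
  steps: "255 0 0 0 0 0 -6; 255 0 0 0 0 0 -12; 255 0 0 0 0 0 -18; 255 0 0 0 0 0 -21.5; 255 0 0 0 0 0 -21.5"
  squeeze: 40

```text
clock: 6.85
ee_pos: [641.0, 145.3, 312.1]
orientation: [-3.141, -0.0, 2.664]
wrist_force: [2.7, -1.0, -1.7]
opening: 15.1
grasp_force: 45.3
```

Run:
```python
from h import *
delta([641,145.5,312],153);s=arm.get_state();print(s["ft_torque"])
a=arm.capture("top");b=arm.capture("side")
A=a["pixels"][120:200,160:260,::-1];B=b["pixels"][150:230,130:230,::-1]
cv2.imwrite("pics/k4.png",cv2.resize(np.hstack([A,B]),None,fx=4,fy=4,interpolation=cv2.INTER_CUBIC))
```

```text
t 6.85 pos [641.  145.3 312.1] rpy [-179.96   -0.    152.65] F [ 2.7 -1.  -1.7] open 15.10505360125613 grip 45.31128287315369 
 shift [0.1 0.1 0.1] turn [-0.04 -0.   -0.35]
[-0.13231698 -0.25740459  0.04087267]
```

View pics/k4.png

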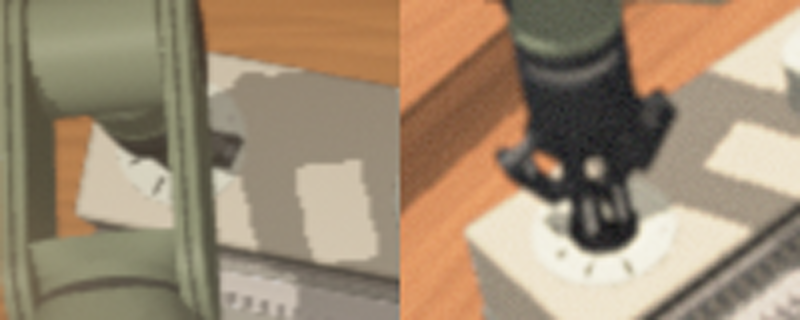

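The jaws hold the bar at yaw 152.7°, with the longest mark in front of the nose (side view near (628,268)). Now a gentle first pull.

Call:
step_arm:
  steps: "255 0 0 -0.4 0 0 0; 255 0 0 -0.8 0 0 0; 255 0 0 -1.2 0 0 0; 255 0 0 -1.2 0 0 0"
  squeeze: 40

```text
clock: 7.35
ee_pos: [641.1, 145.4, 313.1]
orientation: [-3.141, -0.0, 2.666]
wrist_force: [2.7, -1.5, -3.4]
opening: 15.4
grasp_force: 45.0
```

Call:
step_arm:
  steps: "255 0 0 -0.4 0 0 0; 255 0 0 -0.4 0 0 0"
  squeeze: 40

```text
clock: 7.55
ee_pos: [641.0, 145.4, 313.2]
orientation: [-3.141, -0.0, 2.666]
wrist_force: [3.0, -1.2, -5.3]
opening: 14.9
grasp_force: 44.7
```

Call:
step_arm:
  steps: "255 0 0 -0.3 0 0 0; 255 0 0 -0.6 0 0 0; 255 0 0 -0.6 0 0 0"
  squeeze: 40

```text
clock: 7.85
ee_pos: [641.0, 145.4, 313.4]
orientation: [-3.141, -0.001, 2.666]
wrist_force: [4.8, -2.7, -9.7]
opening: 15.6
grasp_force: 44.2
```

Blocked at about 1.2 mm with a light pull of about 8 N. I'll rock counter-clockwise slowly.

Call:
step_arm:
  steps: "255 0 0 0 0 0 -0.5; 255 0 0 0 0 0 -1; 255 0 0 0 0 0 -1.5; 255 0 0 0 0 0 -2; 255 0 0 0 0 0 -2"

```text
clock: 8.35
ee_pos: [640.9, 145.4, 313.6]
orientation: [-3.141, -0.001, 2.701]
wrist_force: [3.3, -1.8, -12.5]
opening: 14.8
grasp_force: 44.1
```

Call:
step_arm:
  steps: "255 0 0 0 0 0 -0.5; 255 0 0 0 0 0 -1; 255 0 0 0 0 0 -1.5; 255 0 0 0 0 0 -2; 255 0 0 0 0 0 -2"

```text
clock: 8.85
ee_pos: [640.9, 145.4, 313.7]
orientation: [-3.141, -0.001, 2.736]
wrist_force: [3.9, -2.3, -12.8]
opening: 15.3
grasp_force: 44.0
```

Call:
step_arm:
  steps: "255 0 0 0 0 0 -0.5; 255 0 0 0 0 0 -1; 255 0 0 0 0 0 -1.5; 255 0 0 0 0 0 -2; 255 0 0 0 0 0 -2"

```text
clock: 9.35
ee_pos: [640.9, 145.3, 313.7]
orientation: [-3.141, -0.001, 2.771]
wrist_force: [3.7, -3.8, -12.9]
opening: 14.8
grasp_force: 44.1
```

Call:
step_arm:
  steps: "255 0 0 0 0 0 -0.5; 255 0 0 0 0 0 -1; 255 0 0 0 0 0 -1.5; 255 0 0 0 0 0 -2; 255 0 0 0 0 0 -2"

```text
clock: 9.85
ee_pos: [640.9, 145.3, 313.7]
orientation: [-3.141, -0.001, 2.806]
wrist_force: [4.7, -2.9, -11.8]
opening: 15.0
grasp_force: 44.1
```

Call:
step_arm:
  steps: "255 0 0 0 0 0 -0.5; 255 0 0 0 0 0 -1; 255 0 0 0 0 0 -1.5; 255 0 0 0 0 0 -2; 255 0 0 0 0 0 -2"

```text
clock: 10.35
ee_pos: [640.9, 145.3, 313.7]
orientation: [-3.141, -0.001, 2.841]
wrist_force: [3.9, -3.7, -11.8]
opening: 15.0
grasp_force: 44.1
```

Call:
step_arm:
  steps: "255 0 0 0 0 0 -0.5; 255 0 0 0 0 0 -1; 255 0 0 0 0 0 -1.5; 255 0 0 0 0 0 -1.5"

```text
clock: 10.75
ee_pos: [640.9, 145.2, 313.7]
orientation: [-3.141, -0.001, 2.867]
wrist_force: [4.5, -2.2, -12.9]
opening: 15.3
grasp_force: 44.2
```

Nothing on that side. I'll sweep back clockwise under the same pull.

Call:
step_arm:
  steps: "255 0 0 0 0 0 1; 255 0 0 0 0 0 2; 255 0 0 0 0 0 3; 255 0 0 0 0 0 4; 255 0 0 0 0 0 5"

```text
clock: 11.25
ee_pos: [640.9, 145.5, 313.7]
orientation: [-3.14, -0.001, 2.781]
wrist_force: [3.8, -2.5, -13.4]
opening: 15.1
grasp_force: 43.9
```

Call:
step_arm:
  steps: "255 0 0 0 0 0 1; 255 0 0 0 0 0 2; 255 0 0 0 0 0 3; 255 0 0 0 0 0 4; 255 0 0 0 0 0 5"

```text
clock: 11.75
ee_pos: [640.9, 145.5, 313.8]
orientation: [-3.14, -0.001, 2.693]
wrist_force: [4.4, -2.4, -11.6]
opening: 15.2
grasp_force: 43.9
```

Call:
step_arm:
  steps: "255 0 0 0 0 0 0.5; 255 0 0 0 0 0 1; 255 0 0 0 0 0 1.5; 255 0 0 0 0 0 2; 255 0 0 0 0 0 2.5"

```text
clock: 12.25
ee_pos: [640.9, 145.6, 313.8]
orientation: [-3.14, -0.0, 2.65]
wrist_force: [4.9, -1.8, -11.4]
opening: 15.5
grasp_force: 43.9
```

Call:
step_arm:
  steps: "255 0 0 0 0 0 0.5; 255 0 0 0 0 0 1; 255 0 0 0 0 0 1.5; 255 0 0 0 0 0 2; 255 0 0 0 0 0 2"

```text
clock: 12.75
ee_pos: [640.9, 145.5, 314.1]
orientation: [-3.141, -0.001, 2.614]
wrist_force: [2.2, -2.3, -12.3]
opening: 14.9
grasp_force: 43.8
```

Call:
step_arm:
  steps: "255 0 0 0 0 0 0.5; 255 0 0 0 0 0 1; 255 0 0 0 0 0 1; 255 0 0 0 0 0 1"

```text
clock: 13.15
ee_pos: [641.0, 145.5, 316.1]
orientation: [-3.142, 0.0, 2.596]
wrist_force: [-2.3, -3.7, -0.8]
opening: 15.4
grasp_force: 45.3
```

The knob slipped into the notch at yaw 148.7° (z rose to 316.1 and the force dropped). Now drawing it out gently.

Call:
step_arm:
  steps: "255 0 0 -0.5 0 0 0; 255 0 0 -1 0 0 0; 255 0 0 -1.5 0 0 0; 255 0 0 -2 0 0 0; 255 0 0 -2 0 0 0"

```text
clock: 13.65
ee_pos: [641.1, 145.5, 316.3]
orientation: [-3.141, -0.0, 2.596]
wrist_force: [-1.4, -4.5, -3.3]
opening: 15.3
grasp_force: 45.0
```

Call:
step_arm:
  steps: "255 0 0 -0.5 0 0 0; 255 0 0 -1 0 0 0; 255 0 0 -1 0 0 0"

```text
clock: 13.95
ee_pos: [641.1, 145.5, 317.3]
orientation: [-3.141, -0.0, 2.596]
wrist_force: [-1.4, -6.2, -4.3]
opening: 15.3
grasp_force: 45.0
```

Call:
step_arm:
  steps: "255 0 0 -0.5 0 0 0; 255 0 0 -1 0 0 0; 255 0 0 -1 0 0 0"

```text
clock: 14.25
ee_pos: [641.0, 145.5, 318.3]
orientation: [-3.141, -0.0, 2.596]
wrist_force: [-1.8, -4.9, -4.8]
opening: 14.8
grasp_force: 45.0
```

Call:
step_arm:
  steps: "255 0 0 -0.5 0 0 0; 255 0 0 -1 0 0 0; 255 0 0 -1 0 0 0"

```text
clock: 14.55
ee_pos: [641.0, 145.6, 319.3]
orientation: [-3.141, -0.0, 2.596]
wrist_force: [-1.4, -4.7, -4.5]
opening: 15.5
grasp_force: 45.0
```

Call:
step_arm:
  steps: "255 0 0 -0.5 0 0 0; 255 0 0 -1 0 0 0; 255 0 0 -1 0 0 0"

```text
clock: 14.85
ee_pos: [641.0, 145.5, 320.1]
orientation: [-3.141, -0.0, 2.596]
wrist_force: [-0.6, -4.3, -5.2]
opening: 15.3
grasp_force: 44.8
```

Call:
step_arm:
  steps: "255 0 0 -0.5 0 0 0; 255 0 0 -0.5 0 0 0"

```text
clock: 15.05
ee_pos: [641.0, 145.5, 320.1]
orientation: [-3.141, -0.0, 2.596]
wrist_force: [0.1, -4.5, -8.1]
opening: 15.2
grasp_force: 44.4
```

Call:
step_arm:
  steps: "255 0 0 -0.5 0 0 0; 255 0 0 -0.5 0 0 0"

```text
clock: 15.25
ee_pos: [641.0, 145.5, 320.2]
orientation: [-3.141, -0.001, 2.596]
wrist_force: [1.5, -4.6, -10.6]
opening: 14.7
grasp_force: 44.0
```

It is against its stop, 8.0 mm out. I'll ease off the preload and let go.

Call:
step_arm:
  steps: "255 0 0 0.8 0 0 0; 255 0 0 0.8 0 0 0; 0 0 0 0.8 0 0 0; 0 0 0 0.8 0 0 0; 0 0 0 0.8 0 0 0"

```text
clock: 15.75
ee_pos: [641.8, 146.6, 323.0]
orientation: [3.138, 0.003, 2.597]
wrist_force: [-0.0, 0.7, -0.2]
opening: 58.5
grasp_force: 0.0
```

Call:
step_arm:
  steps: "0 0 0 0 0 0 0; 0 0 0 0 0 0 0; 0 0 0 0 0 0 0; 0 0 0 -20 0 0 0; 0 0 0 -50 0 0 0"

```text
clock: 16.25
ee_pos: [640.2, 145.5, 368.1]
orientation: [-3.138, -0.005, 2.596]
wrist_force: [0.9, -0.6, -0.8]
opening: 85.6
grasp_force: 0.0
```

Call:
step_arm:
  steps: "0 0 0 -40 0 0 0; 0 0 0 -80 0 0 0; 0 0 0 -110 0 0 0; 0 0 0 -110 0 0 0"

```text
clock: 16.65
ee_pos: [641.8, 145.7, 487.9]
orientation: [3.134, 0.01, 2.596]
wrist_force: [0.4, 0.3, 0.3]
opening: 85.4
grasp_force: 0.0
```

Run:
```python
from h import *
delta([641,145.5,320],148.7)
b=arm.capture("side")
cv2.imwrite("pics/s5.png",cv2.resize(b["pixels"][150:250,120:250,::-1],None,fx=6,fy=6,interpolation=cv2.INTER_CUBIC))
for z in(162,170):print(proj(b,(641,145.5,z)),[proj(b,(641+24*np.cos(a),145.5+24*np.sin(a),z)).round(1) for a in np.radians([148.7])])
```

```text
t 16.65 pos [641.8 145.7 487.9] rpy [179.56   0.57 148.77] F [0.4 0.3 0.3] open 85.37148019987575 grip 0.0 
 shift [  2.3  -1.9 167.9] turn [0.44 0.57 0.07]
[179.32724107 198.74126771] [array([182.1, 204.4])]
[178.99306263 196.91556375] [array([181.8, 202.6])]
```

View pics/s5.png

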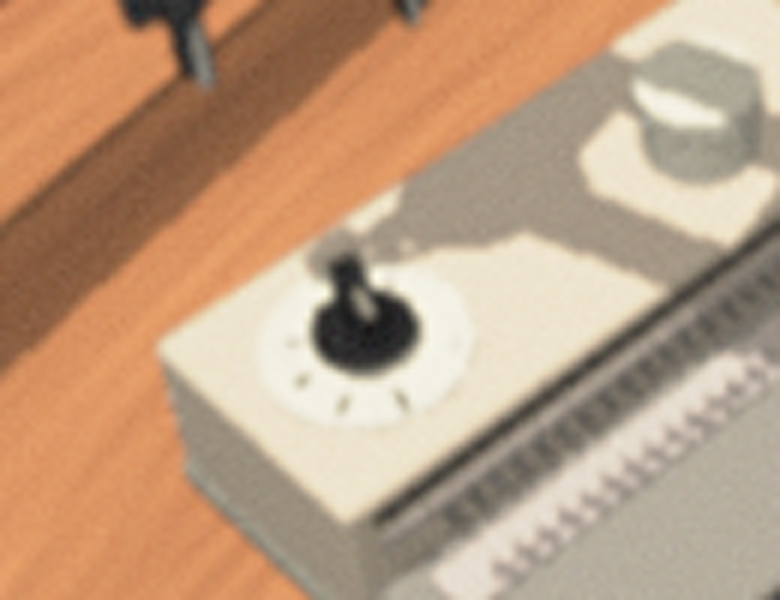

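The knob stands raised, with its skirt now well above the plate. Its white line at (355,285) to (375,315) points toward the longest mark at (402,400), and the gripper is clear of it. Handing in.

```bash
python3 -c "
from rig import arm
print(arm.sign_off())"
```

```text
the job is handed in; nothing more can be done
None
```

The knob is turned to about 4° clockwise of the longest mark, where its notch was, and pulled out about 8 mm to its stop. It is let go and the job is handed in at about 17 s; no verdict was returned.

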